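# Clip the solder sucker into the tool caddy and lift the caddy level

## Robot

A 6-joint arm with a two-finger parallel gripper is mounted at the origin on the work surface. World frame = base frame: x ahead of the robot, y to its left, z up, the work surface at z = 0. Lengths are in m, angles in rad, forces in N, time in s.
With the tool pointing down it reaches from about 0.35 to 0.975 m from the base axis. Payload 4.9 kg.
Tool frame: the origin (TCP) lies midway between the tips of the shut fingers; the grasp point (between the pads) lies 19 mm behind it; z points along the fingers, y is the line along which they close (so a half turn about z gives the same grasp; the last joint's range is limited). The gripper opens to 85 mm and grips with 20 to 120 N. Pads are 22 mm wide; open, the fingers measure 114 mm over their backs; the gripper's body (76 mm by 85 mm) begins 54 mm behind the grasp point. The pads swing forward as they close: fully open they stand 13 mm farther back than shut.
Start: joints at [1.005, 0.053, 1.613, -0, 1.476, -0.119], TCP at [0.27, 0.564, 0.231] pointing down, gripper open.
Joint ranges: [-3.01, 3.01], [-1.01, 2.22], [0.06, 2.58], [-1.02, 4.17], [0.09, 2.62], [-3.14, 3.14]. Speed limits (rad/s): [2.57, 2.57, 3.14, 3.14, 3.14, 3.14].

## Interface

Orientations are given as a unit quaternion [w, x, y, z].
In Python, from plant import state, grab_frame, camera_info, job_done, spot_in, masks_of, pinpoint gives the robot as it stands.
- The arm moves only by the shell command python3 -m handwheel 'ROWS' [OPENING]. ROWS is JSON, a list that holds one entry, the list of rows, each a list of 6 numbers: the shift along the world's x, y, z in m, then the turn, a rotation vector about the world's x, y, z in degrees. In form: [[[tx, ty, tz, ax, ay, az], ...]]. A call has 1 to 20 rows; each row shifts and turns the commanded pose from where the row before left it; what a row does not reach is not made up. A row lasts 1/12 s, in which the tool goes at most 41.7 mm and 7.16 degrees, less where a joint would pass 70% of its speed; a pose out of reach is approached as far as the arm can. A call is refused whole if a number of a shift passes 0.0417 or a number of a turn 7.16, either way. A call with a gripper value outside its range is refused whole. OPENING is the opening, from 0 (shut) to 1 (fully open), set as the call begins (- or left out, the last holds). The fingers move at their own pace and stop on an object; the grip force is fixed at half the most. Time passes only in rows, so rows that do not move let the fingers close. It gives the time, the measured TCP pose, the force, the opening and the grip force at its end, in the units of the state.
- state(): the state, without advancing time (a new reading comes with each control period).
- grab_frame(name): name is "scene" or "top"; returns (picture, depth): 400x640x3 uint8, blue, green, red; 400x640 float32, m along the optical axis (not along the pixel's ray), 0 where there is no reading.
- camera_info(name): a dict with "fx", "fy", "cx", "cy" (pixels), "distortion" ([k1, k2, p1, p2, k3] as OpenCV has them; the pictures are not rectified), "T" (4x4, takes a point from camera to world coordinates). Camera axes: x right, y up, looking along -z (the intrinsics and any distortion apply to the point x, -y, -z); pixel columns grow to the right and rows downward; lengths in m; the calibration is good to about 2 mm. A picture is of the moment at which its call begins. camera_info takes no time and is no camera call.
- job_done(): hands the job in; it is judged then, once.
Trained networks look in the newest picture that a camera, given by its name, has taken for a name from the list of things; names that differ only in an ending like _2 or _b are one class to them, and where a whole thing is asked for, a point or a joint stands for the part that bears it (a point fixed in the world has none). Each returns a list of dicts, best first, with "conf" (0 to 1); they miss things now and then, are a little off and sometimes report something else, mostly with a low value. They report only what shows in the picture. A call takes as long as a camera call. They do not tell look-alikes from the thing itself.
- spot_in(camera, thing): "box" ([left, top, width, height] in pixels, round what is visible of it).
- masks_of(camera, thing): "region" (400x640 bool, what is visible of it) and "box" ([left, top, width, height] in pixels, round what is visible of it).
- pinpoint(camera, thing): "position" ([column, row] in pixels: a listed point, or the origin of a listed thing).
The state is a dict: "time": time; "joint_pos": joint angles; "joint_vel": joint speeds; "joint_efforts": joint torques, N m; "tool_pos": TCP position; "tool_rot": TCP orientation; "contact_force": force on the tool from outside, world axes, zero at the start; "ft_torque": the same for the moment, N m; "gripper_width": opening from 0.0 (shut) to 1.0 (fully open); "grasp_force": force on a finger pad.
Only numpy, scipy, OpenCV 4.12 (cv2) and the standard library are available. Lean on these libraries where they do the work, as an engineer would, in place of code of your own. Each camera call takes 0.05 s, during which the arm holds its last target. There are 200 camera calls.

## Task

Press the solder sucker (the metal tube lying on the black two-post rest) down into the clip on the tool caddy, its barrel centred along the clip, until it sits right home and the sprung jaw has closed back over it, and let go of it while the caddy still stands on its docking plate. Then take the caddy by its handle, lift it straight up about 10 cm clear of the plate, and finish holding it there, steady and level, with the sucker still in its clip; do not put it down or let go. Leave the other things on the bench where they are.

Things in the scene. Friction and masses are not known exactly. Their poses are not given: they have to be found in the camera images.
- sucker_center (a point): Centre (on the axis, half-way along the barrel) of the solder sucker: a plain aluminium tube 18 mm in diameter, 140 mm long, about 70 g, y along the tube, with a tapering white nozzle 25 mm long on its +y end and a thin plunger with a black knob 16 mm wide, together 25 mm long, on its -y end. It lies loose and level in the notches of the rest, its axis 40 mm above the bench.
- sucker: The same solder sucker; origin also at the barrel's centre, y along the tube, z up as it lies.
- rest: The fixed black rest that the sucker lies on: base 30 x 140 mm, 8 mm high, two notched posts 55 mm either side of its middle along its y axis (the tube's direction), each 10 mm thick along y, 45 mm high, 30 mm wide. Origin at the centre of its underside. The middle 100 mm of the tube is free between the posts.
- caddy: The loose tool caddy (about 0.5 kg): plywood base plate 150 (x) x 200 (y) x 10 mm; handle across the middle, clip along its -x side, divided steel dish of small parts (its top 38 mm above the underside) along its +x side. Origin at the centre of its underside, z up. It stands on the docking plate, between its corner lips.
- clip_seat (a point): Where the barrel's centre lies when fully home: 55 mm to the -x side of the caddy's middle, 52 mm above its underside; y along the seated tube, z up. The clip is two forks 50 mm either side along y, each 14 mm wide along y, with a seat under the tube; the 86 mm between them is free down to the base plate but for the jaw's hinge shaft. Seated, the tube has about 1.5 mm play.
- jaw (a joint): Angle (rad) of the sprung jaw, on the clip's -x side: 0 shut, grows as it swings to -x, stop 0.5. Its 6 mm hinge shaft runs along y, 32 mm below the clip seat, 14.5 mm to -x. An arm in each fork ends in a round nose over the tube, nose top 16 mm above the seat. The tube, pushed straight down, meets the noses about 21 mm above home, forces them out (0.05-0.1 rad, 5-15 N), then the jaw snaps shut.
- handle_grip (a point): Middle of the caddy's handle bar: a black straight bar along the caddy's y axis, 126 mm long, 14 mm wide (x) and 16 mm high, on two thin steel posts 58 mm either side; this point is 79 mm above the caddy's underside and close above its centre of mass once the sucker is loaded. Nothing lies under the bar down to the base plate.
- stand: The fixed aluminium docking plate under the caddy, 172 x 222 mm, 6 mm thick, with 14 mm high lips at the corners, 5 mm wider than the caddy. Origin at the centre of its underside, on the bench.
- cell: Bystander: a battery cell standing upright, 18 mm wide, 65 mm high; origin at its foot.
- marker: Bystander: a thin marker pen lying down, about 10 mm thick, 115 mm long; origin under its middle.
- solder_spool: Bystander: a spool standing on its flange, 54 mm wide, 38 mm high; origin at its foot.
- long_nose_pliers: Bystander: long-nosed pliers with yellow handles lying flat, 12 mm high, 175 mm long; origin under the joint.
- side_cutters: Bystander: short-nosed cutters with yellow handles lying flat, 12 mm high, 140 mm long; origin under the joint.
- multimeter: Bystander: a yellow hand-held meter lying flat, 160 x 80 x 38 mm; origin under its middle.
- prong_top (a point): Top of the clip's fixed grey prongs (one per fork), mid-way between the two forks along y: 13 mm to the +x side of the clip seat and 31 mm above it. The tops flare outward; the prongs' flat faces stand 10.5 mm from the seat.
Mind the look-alikes: they are no part of the job. Leave any blue look-alike of the caddy alone.

How it is judged:
On the way:
1. the sucker sits home in the clip with the jaw shut over it and the fingers off it, the caddy still on its docking plate (x of sucker_center in the frame of clip_seat between -0.005 and 0.005 m and y of sucker_center in the frame of clip_seat between -0.02 and 0.02 m and z of sucker_center in the frame of clip_seat between -0.005 and 0.005 m and angle between the y axis of sucker_center and the y axis of clip_seat, either way round below 0.1 rad and value of joint jaw below 0.03 rad and contact force between sucker and the fingers below 0.2 N and height (world z) of handle_grip below 0.09 m and horizontal distance between caddy and stand below 0.012 m), for 0.2 s.
At the end, for the whole second after the job is handed in: Caddy held by its handle, at least 60 mm above where it stood, tilted under 0.1 rad, still, borne by nothing but the fingers; sucker home in the clip (5 mm across and in height, 20 mm along, 0.1 rad), jaw shut (under 0.03 rad), fingers off the sucker (x of sucker_center in the frame of clip_seat between -0.005 and 0.005 m and y of sucker_center in the frame of clip_seat between -0.02 and 0.02 m and z of sucker_center in the frame of clip_seat between -0.005 and 0.005 m and angle between the y axis of sucker_center and the y axis of clip_seat, either way round below 0.1 rad and value of joint jaw below 0.03 rad and contact force between sucker and the fingers below 0.2 N and height (world z) of handle_grip above 0.145 m and angle between caddy's own z axis and vertical below 0.1 rad and contact force between caddy and the fingers above 2 N and distance between the grasp point and handle_grip below 0.06 m and contact force between caddy and stand below 0.1 N and linear speed of caddy below 0.03 m/s and angular speed of caddy below 0.2 rad/s and contact force between caddy and cell below 0.1 N and contact force between caddy and marker below 0.1 N and contact force between caddy and solder_spool below 0.1 N and contact force between caddy and long_nose_pliers below 0.1 N and contact force between caddy and side_cutters below 0.1 N and contact force between caddy and multimeter below 0.1 N and contact force between caddy and rest below 0.1 N); the arm keeps its last pose, push and grip.
It fails at once if a bystander is moved more than 30 mm (distance of any of cell, marker, solder_spool, long_nose_pliers, side_cutters, multimeter from where it was at the start of the episode above 0.03 m).
It fails at once if the caddy is tipped by more than 0.35 rad (angle between caddy's own z axis and vertical above 0.35 rad).
It also fails if it takes over 51 s, if anything falls off the work surface, if the arm or the gripper's body presses on something with over 40 N, if the wrist force passes 120 N, or if a joint passes its speed limit or range.

## Working session

There is one attempt and no reset: what is moved stays moved. The work goes in short steps, Python scripts to look and compute and a shell command to move; the robot and the scene stay as the last step left them, time stands still between calls to the robot, and variables do not carry over. Pictures are saved under pics/ and viewed, at most 10 in all, crops included, and the job is handed in when it is done.

```bash
ls; mkdir -p pics; cat > h.py <<'E'
import numpy as np, cv2
from plant import *
def ray(cam,px):
    c=camera_info(cam);K=np.array([[c['fx'],0,c['cx']],[0,c['fy'],c['cy']],[0,0,1.]])
    u=cv2.undistortPoints(np.array(px,float).reshape(-1,1,2),K,np.array(c['distortion'],float)).reshape(-1,2)
    T=np.array(c['T']);d=np.c_[u[:,0],-u[:,1],-np.ones(len(u))]
    return T[:3,3],d@T[:3,:3].T
def at_z(cam,px,z):
    o,d=ray(cam,px);return o+d*((z-o[2])/d[:,2])[:,None]
def at_depth(cam,px,dep):
    o,d=ray(cam,px);return o+d*np.asarray(dep).reshape(-1,1)
E
python3 - <<'E'
from h import *
for c in('scene','top'):
    im,d=grab_frame(c);cv2.imwrite(f'pics/{c}0.png',im);np.save(f'{c}0.npy',d)
    print(c,np.round(camera_info(c)['T'],2).tolist())
    for t,z in(('sucker_center',.04),('rest',0),('caddy',.006),('clip_seat',.058),('handle_grip',.085),('prong_top',.089),('stand',0)):
        for r in pinpoint(c,t)[:3]: print(t,np.round(r['position'],1),round(r['conf'],2),np.round(at_z(c,r['position'],z)[0],3))
print(state())
E
```

```text
pics
scene [[0.87, -0.33, 0.37, 0.98], [0.49, 0.61, -0.62, -0.55], [-0.02, 0.72, 0.69, 0.9], [0.0, 0.0, 0.0, 1.0]]
sucker_center [225.6 323.3] 0.96 [ 0.54  -0.207  0.04 ]
sucker_center [325.4 229.8] 0.21 [0.598 0.144 0.04 ]
rest [230.9 332.1] 0.79 [ 0.544 -0.203  0.   ]
caddy [335.2 127.5] 0.73 [0.38  0.615 0.006]
caddy [325.1 229.2] 0.58 [0.581 0.173 0.006]
clip_seat [311.6 205. ] 0.95 [0.53  0.191 0.058]
clip_seat [332.2 123.4] 0.92 [0.395 0.563 0.058]
clip_seat [304.9 278.8] 0.31 [ 0.638 -0.029  0.058]
handle_grip [332.  110.1] 0.93 [0.375 0.598 0.085]
handle_grip [322.  206.3] 0.59 [0.57  0.176 0.085]
prong_top [311.4 195.1] 0.77 [0.527 0.196 0.089]
prong_top [334.6 106.9] 0.68 [0.377 0.614 0.089]
stand [403.3 224.3] 0.42 [0.759 0.297 0.   ]
top [[0.01, 0.99, -0.16, 0.38], [-1.0, 0.01, 0.01, 0.2], [0.01, 0.16, 0.99, 1.34], [0.0, 0.0, 0.0, 1.0]]
sucker_center [422.1 210.9] 0.5 [ 0.548 -0.201  0.04 ]
rest [362.6 254.1] 0.5 [0.392 0.013 0.   ]
rest [416.8 214.2] 0.49 [ 0.541 -0.193  0.   ]
caddy [319.4 207. ] 0.74 [0.565 0.172 0.006]
caddy [195.6 261.5] 0.73 [0.361 0.623 0.006]
clip
[... 329 characters left out ...]
1.00500053e+00,  5.26781086e-02,  1.61287579e+00, -1.50630233e-05,
        1.47595498e+00, -1.19011474e-01]), 'joint_vel': array([ 4.55437259e-04,  9.46413960e-04,  1.11352596e-03,  6.80073041e-05,
       -9.56542917e-04, -6.68218166e-04]), 'joint_efforts': array([-3.66482755e-04, -3.93636954e+01, -3.70444465e+01, -2.14991655e-05,
        3.45041317e-04, -7.23025639e-08]), 'tool_pos': array([0.27005426, 0.56364917, 0.23133164]), 'tool_rot': array([2.11256920e-05, 2.21538067e-01, 9.75151723e-01, 3.69369441e-05]), 'contact_force': array([-0.33457876, -0.60730938,  0.48906311]), 'ft_torque': array([ 0.01188161, -0.05864672, -0.01966976]), 'grasp_force': 0.0, 'gripper_width': 0.9943686313980906}
```

View pics/top0.png

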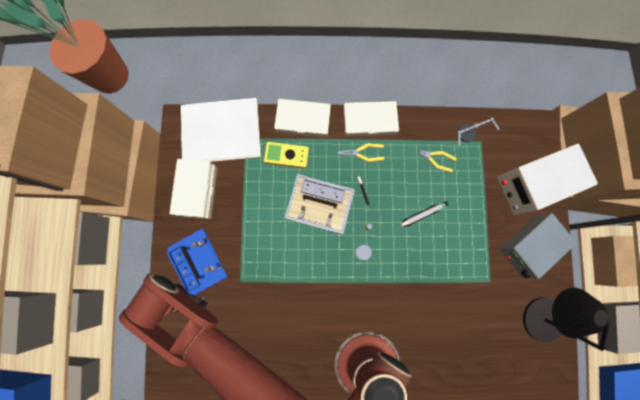

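View pics/scene0.png

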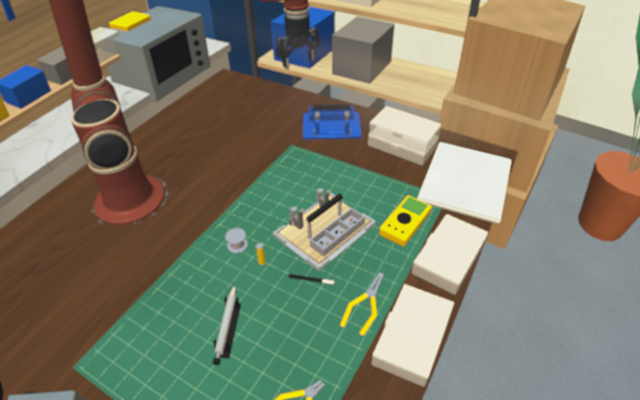

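```bash
cat > m.py <<'E'
from h import *
def axis(P):
    r=cv2.minAreaRect((P[:,:2]*1000).astype(np.float32));b=cv2.boxPoints(r)
    e=[b[1]-b[0],b[2]-b[1]];l=max(e,key=np.linalg.norm)
    return np.round(np.array(r[0])/1000,4),np.round(np.array(r[1])),round(np.degrees(np.arctan2(l[1],l[0])),1)
def msk(c,t,z,n=2):
    for r in masks_of(c,t)[:n]:
        v,u=np.nonzero(r['region'])
        print(c,t,round(r['conf'],2),r['box'],*axis(at_z(c,np.c_[u,v],z)))
E
python3 - <<'E'
from m import *
for c in('top','scene'):
    im,d=grab_frame(c);
    for t,z in(('sucker',.04),('rest',.02),('handle_grip',.085),('stand',.006),('cell',.03),('jaw',.06),('multimeter',.038),('solder_spool',.03),('marker',.01)): msk(c,t,z)
    if c=='top':
        k=cv2.resize(im[150:270,280:460],None,fx=4.4,fy=4.4,interpolation=cv2.INTER_CUBIC);cv2.imwrite('pics/crop1.png',k)
    else:
        k=cv2.resize(im[170:370,190:390],None,fx=3,fy=3,interpolation=cv2.INTER_CUBIC);cv2.imwrite('pics/crop2.png',k)
# depth profile
o=np.load('top0.npy');uv=np.array([[422,213],[424,212],[320,195],[319,198],[380,230]])
print(at_depth('top',uv,o[uv[:,1],uv[:,0]]).round(3))
E
```

```text
top sucker 0.73 [405.7, 200.9, 40.2, 21.6] [ 0.5411 -0.2151] [ 21. 173.] -64.0
top handle_grip 0.78 [289.1, 176.4, 62.2, 52.0] [0.5677 0.1726] [195. 150.] 76.1
top handle_grip 0.78 [168.0, 229.3, 57.9, 64.6] [0.3593 0.5988] [191. 150.] 30.7
top cell 0.22 [283.7, 171.4, 71.4, 63.3] [0.5739 0.1716] [220. 173.] 74.9
top jaw 0.57 [300.2, 212.4, 31.4, 12.3] [0.5119 0.19  ] [115.  18.] 75.0
top jaw 0.45 [200.8, 238.9, 17.0, 29.5] [0.3957 0.558 ] [110.  21.] 31.9
top multimeter 0.81 [266.1, 141.6, 38.8, 27.3] [0.7555 0.2973] [160.  84.] 82.9
top solder_spool 0.66 [356.4, 245.6, 16.1, 14.3] [0.398  0.0137] [54. 54.] 89.5
top solder_spool 0.52 [402.1, 201.8, 41.9, 23.0] [ 0.5405 -0.2128] [ 20. 193.] -64.0
top marker 0.54 [361.6, 178.9, 8.2, 25.7] [0.6293 0.0084] [96. 14.] 17.5
scene sucker 0.76 [213.3, 287.5, 22.1, 79.0] [ 0.5395 -0.2084] [ 21. 192.] -64.9
scene rest 0.82 [212.8, 299.9, 29.4, 61.1] [ 0.5371 -0.2051] [ 43. 152.] -65.0
scene handle_grip 0.69 [302.4, 102.9, 61.0, 36.9] [0.4    0.5424] [187. 201.] -60.4
scene handle_grip 0.66 [278.9, 189.7, 89.4, 73.4] [0.5955 0.1298] [210. 180.] 74.1
scene stand 0.63 [273.0, 193.4, 99.3, 75.8] [0.5779 0.1744] [234. 181.] 74.1
scene cell 0.45 [278.8, 187.3, 91.9, 75.0] [0.5704 0.1756] [226. 195.] 75.3
scene jaw 0.6 [293.7, 189.3, 30.1, 27.1] [0.5194 0.1901] [139.  45.] 76.5
scene jaw 0.53 [318.4, 120.0, 31.0, 16.4] [0.404  0.5417] [110.  70.] 28.3
scene multimeter 0.65 [379.2, 198.3, 53.5, 45.9] [0.7685 0.2818] [178.  87.] 84.0
scene marker 0.56 [288.4, 272.4, 42.3, 12.8] [0.6312 0.0065] [114.  15.] 18.1
[[ 0.54  -0.2    0.043]
 [ 0.543 -0.207  0.044]
 [ 0.603  0.171  0.048]
 [ 0.584  0.175  0.093]
 [ 0.481 -0.053 -0.002]]
```

View pics/crop1.png

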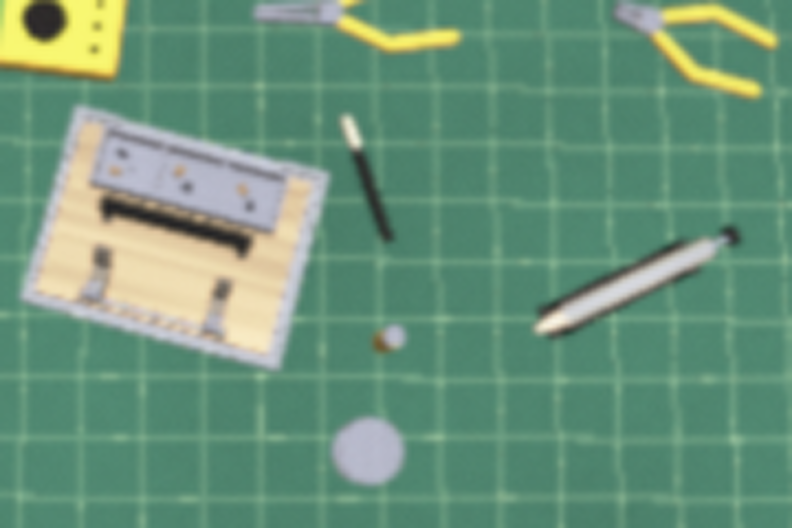

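View pics/crop2.png

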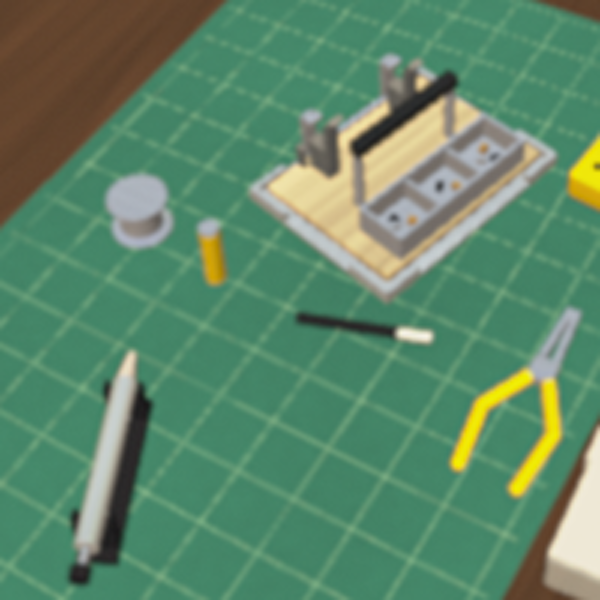

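Candidates. Sucker: the grey tube at top (422,212), against the marker at (363,190), which is thin and black. Caddy: the wooden one at (319,205), against the blue look-alike at (196,261). I choose the tube and the wooden caddy, and the crops confirm both: the tube lies on its black rest, nozzle at (538,328) in the crop, and the clip is on the caddy's robot side. Tube angle is about -64.5°, caddy y axis about 75°.

```bash
python3 -m handwheel '[[[0.0125,-0.036,0,0,0,-1.95],[0.0125,-0.036,0,0,0,-1.95],[0.0125,-0.036,0,0,0,-1.95],[0.0125,-0.036,0,0,0,-1.95],[0.0125,-0.036,0,0,0,-1.95],[0.0125,-0.036,0,0,0,-1.95],[0.0125,-0.036,0,0,0,-1.95],[0.0125,-0.036,0,0,0,-1.95],[0.0125,-0.036,0,0,0,-1.95],[0.0125,-0.036,0,0,0,-1.95],[0.0125,-0.036,0,0,0,-1.95],[0.0125,-0.036,0,0,0,-1.95],[0.0125,-0.036,0,0,0,-1.95],[0.0125,-0.036,0,0,0,-1.95],[0.0125,-0.036,0,0,0,-1.95],[0.0125,-0.036,0,0,0,-1.95],[0.0125,-0.036,0,0,0,-1.95],[0.0125,-0.036,0,0,0,-1.95],[0.0125,-0.036,0,0,0,-1.95],[0.0125,-0.036,0,0,0,-1.95]]]' 1
python3 - <<'E'
from m import *
# bar & dish & clip from depth
for c in('top','scene'):
    d=np.load(f'{c}0.npy');v,u=np.mgrid[0:400,0:640];uv=np.c_[u.ravel(),v.ravel()]
    P=at_depth(c,uv,d.ravel());L=P[:,:2]-[.57,.174];a=np.radians(75);
    Y=L@[np.cos(a),np.sin(a)];X=L@[np.sin(a),-np.cos(a)]
    near=(abs(X)<.1)&(abs(Y)<.13)&(d.ravel()>0)
    im=cv2.imread(f'pics/{c}0.png').reshape(-1,3)
    bar=near&(P[:,2]>.07)&(im.max(1)<70)&(abs(X)<.03)
    print(c,'bar',bar.sum(),np.median(P[bar,2]).round(3),axis(at_z(c,uv[bar],.093 if c=='top' else .087)),axis(P[bar]),P[bar].mean(0).round(4))
    cl=near&(P[:,2]>.06)&(X<-.03)
    print('clip',cl.sum(),np.c_[X,Y,P[:,2]][cl].round(3).tolist()[:40])
    ed=near&(P[:,2]<.03)&(P[:,2]>.005)
    print('stand+base',ed.sum(),axis(P[ed]))
hsv=cv2.cvtColor(cv2.imread('pics/top0.png'),cv2.COLOR_BGR2HSV)
g=((hsv[...,0]>60)&(hsv[...,0]<95)&(hsv[...,1]>70)).astype(np.uint8)
k=(g==0).astype(np.uint8);k=cv2.morphologyEx(k,cv2.MORPH_OPEN,np.ones((4,4)))
n,l,s,ce=cv2.connectedComponentsWithStats(k);i=l[205,319];v,u=np.nonzero(l==i);print(s[i],axis(at_z('top',np.c_[u,v],.008)))
E
```

```text
time: 3.47
tool_pos: [0.5203, -0.1584, 0.2315]
tool_rot: [0.0, 0.535, 0.845, 0.0]
contact_force: [1.1, 0.8, 0.4]
gripper_width: 0.998
grasp_force: 0.0
top bar 73 0.092 (array([0.5749, 0.1731]), array([113.,  10.]), np.float32(75.3)) (array([0.5754, 0.1731]), array([113.,   9.]), np.float32(75.5)) [0.5757 0.1723 0.0923]
clip 57 [[-0.033, 0.057, 0.088], [-0.031, 0.054, 0.084], [-0.031, 0.05, 0.087], [-0.03, 0.047, 0.088], [-0.035, 0.057, 0.08], [-0.034, 0.053, 0.082], [-0.034, 0.05, 0.082], [-0.033, 0.046, 0.086], [-0.037, 0.057, 0.063], [-0.036, 0.053, 0.069], [-0.036, 0.049, 0.077], [-0.035, 0.046, 0.076], [-0.056, 0.055, 0.071], [-0.055, 0.051, 0.073], [-0.054, 0.048, 0.074], [-0.053, 0.045, 0.073], [-0.03, -0.043, 0.083], [-0.06, 0.057, 0.072], [-0.059, 0.054, 0.073], [-0.058, 0.05, 0.074], [-0.058, 0.047, 0.077], [-0.056, 0.044, 0.072], [-0.034, -0.044, 0.087], [-0.032, -0.048, 0.082], [-0.032, -0.051, 0.088], [-0.031, -0.054, 0.084], [-0.063, 0.056, 0.07], [-0.062, 0.053, 0.072], [-0.062, 0.049, 0.073], [-0.06, 0.046, 0.071], [-0.037, -0.045, 0.084], [-0.035, -0.049, 0.08], [-0.0
[... 874 characters left out ...]
4], [-0.056, 0.051, 0.072], [-0.053, 0.053, 0.073], [-0.051, 0.055, 0.072], [-0.062, 0.046, 0.068], [-0.057, 0.045, 0.071], [-0.055, 0.047, 0.072], [-0.053, 0.049, 0.071], [-0.061, 0.045, 0.065], [-0.059, 0.047, 0.065], [-0.055, 0.047, 0.068], [-0.033, 0.044, 0.084], [-0.031, 0.045, 0.084], [-0.03, 0.056, 0.077], [-0.062, 0.046, 0.06], [-0.059, 0.047, 0.061], [-0.034, 0.045, 0.079], [-0.031, 0.046, 0.079], [-0.032, 0.05, 0.076], [-0.031, 0.054, 0.074], [-0.033, 0.059, 0.07], [-0.034, 0.045, 0.075], [-0.032, 0.047, 0.074]]
stand+base 2831 (array([0.57  , 0.1735]), array([257., 199.]), np.float32(74.6))
[ 286  175   70   61 2941] (array([0.5751, 0.1681]), array([230., 181.]), np.float32(74.7))
```

```bash
python3 -m handwheel '[[[0.005,-0.012,-0.032,0,0,0],[0.005,-0.012,-0.032,0,0,0],[0.005,-0.012,-0.032,0,0,0],[0.005,-0.012,-0.032,0,0,0],[0,0,0,0,0,0]]]' 1
python3 - <<'E'
from m import *
for c in('top','scene'):
    d=np.load(f'{c}0.npy');v,u=np.mgrid[0:400,0:640];uv=np.c_[u.ravel(),v.ravel()]
    P=at_depth(c,uv,d.ravel());im=cv2.imread(f'pics/{c}0.png').reshape(-1,3)
    s=(np.hypot(P[:,0]-.54,P[:,1]+.207)<.1)&(P[:,2]>.036)&(P[:,2]<.06)&(d.ravel()>0)&(im.min(1)>100)
    q=P[s];a=np.radians(25.6);print(c,s.sum(),axis(q),np.median(q@[np.cos(a),np.sin(a),0]),.54*np.cos(a)-.207*np.sin(a),q[:,2].max())
E
```

```text
time: 3.88
tool_pos: [0.536, -0.2039, 0.0954]
tool_rot: [-0.006, 0.535, 0.845, -0.001]
contact_force: [-1.4, 1.2, -1.0]
gripper_width: 1.001
grasp_force: 0.0
top 217 (array([ 0.5357, -0.2037]), array([ 18., 179.]), np.float32(-65.2)) 0.3956242688263169 0.3975478142567512 0.05344324901737063
scene 518 (array([ 0.5363, -0.2025]), array([ 20., 177.]), np.float32(-64.9)) 0.3987660940413396 0.3975478142567512 0.05409195196569272
```

```bash
python3 -m handwheel '[[[-0.001,-0.002,-0.02,0,0,0],[0,0,-0.02,0,0,0],[0,0,-0.012,0,0,0],[0,0,0,0,0,0],[0,0,0,0,0,0],[0,0,0,0,0,0]]]' 1
```

```text
time: 4.38
tool_pos: [0.5401, -0.2066, 0.0531]
tool_rot: [0.001, 0.534, 0.845, 0.0]
contact_force: [0.6, 0.2, 1.4]
gripper_width: 0.999
grasp_force: 0.0
```

```bash
python3 -m handwheel '[[[-0.0005,-0.001,-0.01,0,0,0],[0,0,-0.01,0,0,0],[0,0,-0.01,0,0,0],[0,0,0,0,0,0],[0,0,0,0,0,0]]]' 1
python3 -m handwheel '[[[0,0,0,0,0,0],[0,0,0,0,0,0],[0,0,0,0,0,0],[0,0,0,0,0,0],[0,0,0,0,0,0],[0,0,0,0,0,0],[0,0,0,0,0,0],[0,0,0,0,0,0],[0,0,0,0,0,0],[0,0,0,0,0,0]]]' 0
```

```text
time: 4.8
tool_pos: [0.5375, -0.2068, 0.0198]
tool_rot: [-0.001, 0.534, 0.845, -0.0]
contact_force: [-0.2, -0.4, -0.4]
gripper_width: 0.998
grasp_force: 0.0
time: 5.63
tool_pos: [0.5388, -0.2075, 0.0217]
tool_rot: [0.0, 0.534, 0.845, 0.0]
contact_force: [-0.8, 0.3, 2.9]
gripper_width: 0.193
grasp_force: 58.5
```

```bash
python3 -m handwheel '[[[0,0,0.015,0,0,0],[0,0,0.03,0,0,0],[0,0,0.04,0,0,0],[0,0,0.035,0,0,0],[0,0,0,0,0,0]]]' 0
python3 -m handwheel '[[[-0.0013,0.0358,0,0,0,-3.66],[-0.0013,0.0358,0,0,0,-3.66],[-0.0013,0.0358,0,0,0,-3.66],[-0.0013,0.0358,0,0,0,-3.66],[-0.0013,0.0358,0,0,0,-3.66],[-0.0013,0.0358,0,0,0,-3.66],[-0.0013,0.0358,0,0,0,-3.66],[-0.0013,0.0358,0,0,0,-3.66],[-0.0013,0.0358,0,0,0,-3.66],[-0.0013,0.0358,0,0,0,-3.66],[-0.0013,0.0358,0,0,0,-3.66],[0,0,0,0,0,0],[0,0,0,0,0,0],[0,0,0,0,0,0],[0,0,0,0,0,0],[0,0,0,0,0,0]]]' 0
python3 - <<'E'
from h import *
im,d=grab_frame('scene');print(state()['time'],state()['tool_pos'],state()['tool_rot'])
cv2.imwrite('pics/s2.png',cv2.resize(im[120:270,220:420],None,fx=4,fy=4,interpolation=cv2.INTER_CUBIC))
np.save('scene2.npy',d)
E
```

```text
time: 6.05
tool_pos: [0.5428, -0.2096, 0.1501]
tool_rot: [0.007, 0.534, 0.845, 0.0]
contact_force: [0.8, -0.4, 1.0]
gripper_width: 0.186
grasp_force: 58.6
time: 7.38
tool_pos: [0.5243, 0.1853, 0.141]
tool_rot: [-0.0, 0.793, 0.609, -0.0]
contact_force: [-0.4, 0.4, -1.3]
gripper_width: 0.191
grasp_force: 58.6
7.4333 [0.52436149 0.1853111  0.14111642] [-1.90567532e-06  7.93124085e-01  6.09060071e-01 -1.26565655e-04]
```

View pics/s2.png

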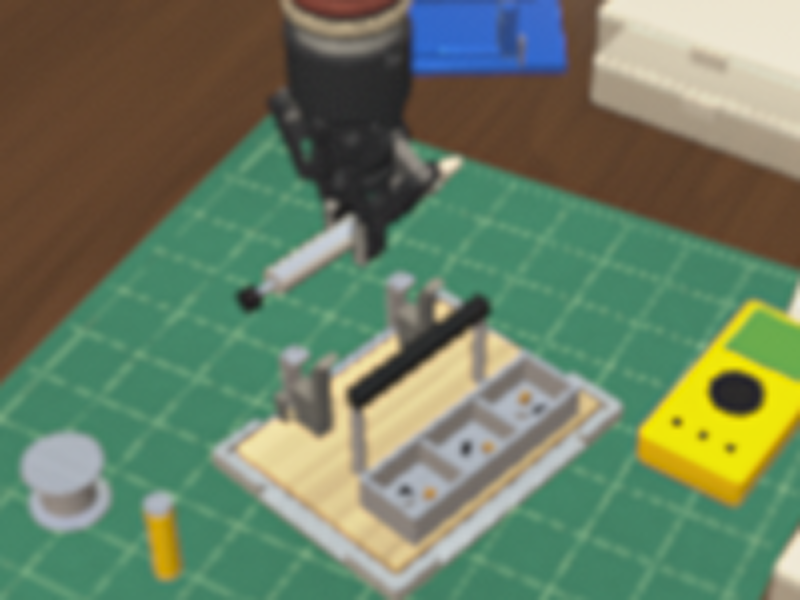

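The picture shows the tube gripped level above the clip, parallel to the handle bar: knob at crop (250,298), nozzle tip at (455,162). I'll check its centring and the camera-to-robot offset.

```bash
python3 - <<'E'
from m import *
p=at_z('scene',[[245/4+220,302/4+120],[459/4+220,160/4+120]],.159);m=p.mean(0);print(p.round(3),m,np.linalg.norm(p[0]-p[1]))
a=np.radians(75.1);y=np.array([np.cos(a),np.sin(a)]);x=np.array([y[1],-y[0]])
t=np.array([.5243,.1853]);print('tube ctr rel tcp x,y',(m[:2]-t)@x,(m[:2]-t)@y)
def lines(c,d,im):
    v,u=np.mgrid[0:400,0:640];uv=np.c_[u.ravel(),v.ravel()]
    P=at_depth(c,uv,d.ravel());L=P[:,:2]-t;X=L@x;Y=L@y;Z=P[:,2];im=im.reshape(-1,3)
    s=(abs(X)<.03)&(abs(Y)<.11)&(Z>.13)&(Z<.18)&(d.ravel()>0)
    b=s&(im.min(1)>100)&(abs(Y)>.03)
    print(c,'tube',b.sum(),'X',X[b].min(),X[b].max(),np.median(X[b]),'Y',Y[s].min(),Y[s].max(),'Z',Z[b].min(),Z[b].max())
    for sg in(-1,1):
        k=b&(Y*sg>0); print('  side',sg,np.median(X[k]),Z[k].max())
    pr=(abs(X)<.04)&(abs(abs(Y)-.05)<.014)&(Z>.055)&(Z<.1)&(d.ravel()>0)
    for sg in(-1,1):
        k=pr&(Y*sg>0);ks=k&(X<-.003)&(Z>.066);kp=k&(X>.003)&(Z>.07)
        print('  fork',sg,'nose',ks.sum(),np.round([X[ks].min(),X[ks].max(),Y[ks].min(),Y[ks].max()],4) if ks.sum() else '','prong',kp.sum(),np.round([X[kp].min(),X[kp].max(),Y[kp].min(),Y[kp].max(),Z[kp].max()],4) if kp.sum() else '')
im,d=grab_frame('scene');lines('scene',d,im)
im,d=grab_frame('top');lines('top',d,im)
lines('top',np.load('top0.npy'),cv2.imread('pics/top0.png')) if 0 else None
E
```

```text
[[0.502 0.096 0.159]
 [0.552 0.28  0.159]] [0.52720242 0.18772738 0.159     ] 0.19097005716516227
tube ctr rel tcp x,y 0.0021806719185332823 0.003092071029237669
scene tube 149 X -0.005788856385538038 0.011034121980887272 0.005693895421506596 Y -0.09668805417005345 0.09587607942182567 Z 0.15438845303836102 0.17300462260664806
  side -1 0.005693568746486894 0.17300462260664806
  side 1 0.006390177665026258 0.16833632219212036
  fork -1 nose 28 [-0.0188 -0.0054 -0.0542 -0.0396] prong 31 [ 0.0112  0.0263 -0.0559 -0.0402  0.0928]
  fork 1 nose 24 [-0.0181 -0.0046  0.0452  0.0607] prong 28 [0.0113 0.0221 0.0453 0.0622 0.092 ]
top tube 67 X -0.007397670800058913 0.010514797647535037 -0.00030677939213264745 Y -0.0686479530213021 0.09385668796763856 Z 0.15558390228509578 0.17276458363352498
  side -1 -0.0005065980908999727 0.17276458363352498
  side 1 0.000582346090850501 0.16715839437219393
  fork -1 nose 16 [-0.0183 -0.0055 -0.055  -0.0416] prong 1 [ 0.023   0.023  -0.0517 -0.0517  0.0844]
  fork 1 nose 0  prong 1 [0.0235 0.0235 0.0532 0.0532 0.0845]
```

```bash
python3 -m handwheel '[[[0,0,-0.02,0,0,0],[0,0,-0.025,0,0,0],[0,0,-0.02,0,0,0],[0,0,-0.009,0,0,0],[0,0,0,0,0,0],[0,0,0,0,0,0],[0,0,0,0,0,0]]]' 0
python3 -m handwheel '[[[0,0,-0.003,0,0,0],[0,0,-0.003,0,0,0],[0,0,-0.003,0,0,0],[0,0,0,0,0,0]]]' 0
python3 -m handwheel '[[[0,0,-0.003,0,0,0],[0,0,-0.003,0,0,0],[0,0,-0.002,0,0,0],[0,0,0,0,0,0]]]' 0
```

```text
time: 8.12
tool_pos: [0.5255, 0.1865, 0.0689]
tool_rot: [0.001, 0.793, 0.61, 0.001]
contact_force: [0.5, 0.2, -0.5]
gripper_width: 0.187
grasp_force: 58.6
time: 8.45
tool_pos: [0.5247, 0.1867, 0.0589]
tool_rot: [0.0, 0.793, 0.61, 0.001]
contact_force: [-0.2, 0.7, 0.7]
gripper_width: 0.192
grasp_force: 59.0
time: 8.78
tool_pos: [0.525, 0.1871, 0.0526]
tool_rot: [-0.0, 0.793, 0.61, 0.001]
contact_force: [-5.1, 0.8, 10.6]
gripper_width: 0.187
grasp_force: 59.8
```

```bash
python3 -m handwheel '[[[0,0,-0.003,0,0,0],[0,0,-0.003,0,0,0],[0,0,0,0,0,0]]]' 0
python3 -m handwheel '[[[0,0,-0.002,0,0,0],[0,0,-0.002,0,0,0],[0,0,0,0,0,0]]]' 0
python3 -m handwheel '[[[0,0,-0.002,0,0,0],[0,0,0,0,0,0]]]' 0
```

```text
time: 9.03
tool_pos: [0.5249, 0.1872, 0.0451]
tool_rot: [-0.0, 0.793, 0.61, 0.001]
contact_force: [-0.1, 3.2, 2.1]
gripper_width: 0.191
grasp_force: 58.9
time: 9.28
tool_pos: [0.5241, 0.1861, 0.0398]
tool_rot: [0.0, 0.793, 0.61, -0.0]
contact_force: [-0.2, 0.3, -0.5]
gripper_width: 0.19
grasp_force: 58.8
time: 9.45
tool_pos: [0.5242, 0.1862, 0.0396]
tool_rot: [-0.0, 0.793, 0.61, -0.001]
contact_force: [-5.8, -1.3, 9.8]
gripper_width: 0.187
grasp_force: 59.8
```

```bash
python3 -m handwheel '[[[0,0,-0.001,0,0,0],[0,0,0,0,0,0],[0,0,0,0,0,0]]]' 0
python3 -m handwheel '[[[0,0,0,0,0,0],[0,0,0,0,0,0],[0,0,0,0,0,0],[0,0,0,0,0,0],[0,0,0,0,0,0],[0,0,0,0,0,0]]]' 0.5
python3 -m handwheel '[[[0,0,0.015,0,0,0],[0,0,0.02,0,0,0],[0,0,0.03,0,0,0],[0,0,0.02,0,0,0],[-0.02,0,0,0,0,0],[-0.02,0,0,0,0,0],[0,0,0,0,0,0],[0,0,0,0,0,0]]]' 0.5
python3 - <<'E'
from h import *
for c in('scene','top'):
    im,d=grab_frame(c)
    cv2.imwrite(f'pics/{c}3.png',im);np.save(f'{c}3.npy',d)
im=cv2.imread('pics/scene3.png')
cv2.imwrite('pics/s3.png',cv2.resize(im[170:270,250:390],None,fx=5.6,fy=5.6,interpolation=cv2.INTER_CUBIC))
E
```

```text
time: 9.7
tool_pos: [0.5242, 0.1862, 0.0395]
tool_rot: [-0.0, 0.793, 0.61, -0.001]
contact_force: [-8.7, -1.9, 16.6]
gripper_width: 0.187
grasp_force: 60.3
time: 10.2
tool_pos: [0.5217, 0.1867, 0.036]
tool_rot: [-0.002, 0.793, 0.61, -0.002]
contact_force: [-7.6, 2.3, 4.5]
gripper_width: 0.498
grasp_force: 0.0
time: 10.87
tool_pos: [0.4835, 0.1862, 0.1215]
tool_rot: [0.0, 0.792, 0.61, -0.0]
contact_force: [0.8, 0.1, -0.2]
gripper_width: 0.5
grasp_force: 0.0
```

View pics/s3.png

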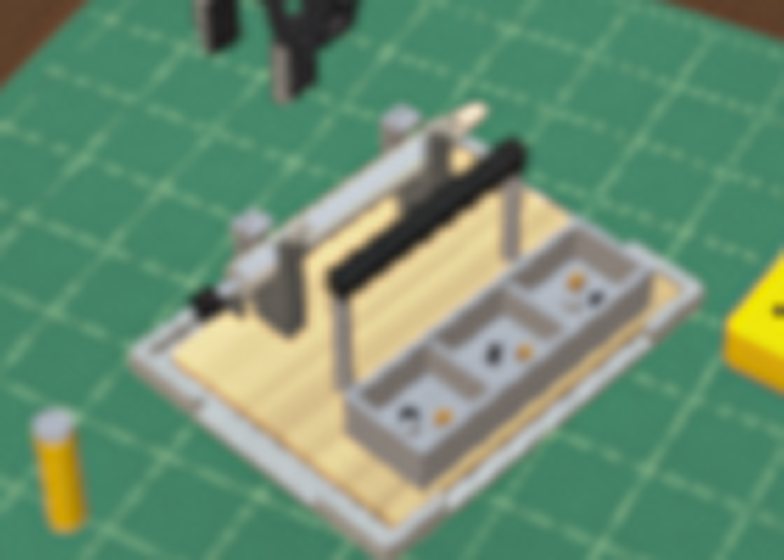

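The sucker lies between the forks under the jaw noses, knob at crop (205,300) and nozzle at (470,118), and the caddy is still on its plate. Next I measure the tube height and the bar.

```bash
python3 - <<'E'
from m import *
for c in('top','scene'):
    d=np.load(f'{c}3.npy');im=cv2.imread(f'pics/{c}3.png').reshape(-1,3)
    v,u=np.mgrid[0:400,0:640];uv=np.c_[u.ravel(),v.ravel()]
    P=at_depth(c,uv,d.ravel());L=P[:,:2]-[.57,.174];a=np.radians(75);y=np.array([np.cos(a),np.sin(a)])
    Y=L@y;X=L@[y[1],-y[0]];Z=P[:,2];ok=(d.ravel()>0)&(abs(Y)<.12)
    bar=ok&(Z>.075)&(Z<.1)&(im.max(1)<70)&(abs(X)<.035)
    print(c,'bar X',X[bar].min(),X[bar].max(),'Y',Y[bar].min(),Y[bar].max(),axis(P[bar]),np.median(Z[bar]))
    for nm,lo,hi in(('mid',-.035,.035),('-end',-.07,-.06),('+end',.062,.07)):
        t=ok&(Y>lo)&(Y<hi)&(X<-.025)&(X>-.08)&(Z>.045)&(Z<.1)
        print(nm,t.sum(),'X',np.percentile(X[t],[5,95]).round(4),'Z',np.percentile(Z[t],[50,95]).round(4))
    k=ok&(X<-.02)&(X>-.085)&(Z>.04)&(Z<.1)&(abs(X+.05)<.012);print('Y ext',Y[k].min(),Y[k].max())
    j=ok&(X<-.05)&(X>-.09)&(abs(abs(Y)-.05)<.01)&(Z>.068);print('jaw',j.sum(),X[j].min() if j.any() else'',X[j].max() if j.any() else '')
E
```

```text
top bar X 0.0065941734467160566 0.01654329513450262 Y -0.0128718617863335 0.05922939589058972 (array([0.5872, 0.1934]), array([72., 10.]), np.float32(75.2)) 0.0926732101999046Traceback (most recent call last):
  File "<stdin>", line 11, in <module>
    return _quantile_unchecked(
        a, q, axis, out, overwrite_input, method, keepdims, weights)
    return _ureduce(a,
                    func=_quantile_ureduce_func,
    ...<5 lines>...
                    overwrite_input=overwrite_input,
                    method=method)
    r = func(a, **kwargs)
    result = _quantile(arr,
                       quantiles=q,
    ...<2 lines>...
                       out=out,
                       weights=wgt)
    slices_having_nans = np.isnan(arr[-1, ...])
                                  ~~~^^^^^^^^^
IndexError: index -1 is out of bounds for axis 0 with size 0
```

```bash
cat > q.py <<'E'
from m import *
import sys
def q(c,d,im):
    im=im.reshape(-1,3);v,u=np.mgrid[0:400,0:640];uv=np.c_[u.ravel(),v.ravel()]
    P=at_depth(c,uv,d.ravel());L=P[:,:2]-[.57,.174];a=np.radians(75);y=np.array([np.cos(a),np.sin(a)])
    Y=L@y;X=L@[y[1],-y[0]];Z=P[:,2];ok=(d.ravel()>0)&(abs(Y)<.12)
    bar=ok&(Z>.075)&(Z<.1)&(im.max(1)<70)&(abs(X)<.035)
    print(c,'bar X',X[bar].min(),X[bar].max(),'Y',Y[bar].min(),Y[bar].max(),axis(P[bar]),np.median(Z[bar]))
    for nm,lo,hi in(('mid',-.035,.035),('-end',-.07,-.06),('+end',.062,.07)):
        t=ok&(Y>lo)&(Y<hi)&(X<-.02)&(X>-.08)&(Z>.045)&(Z<.1)
        if t.any(): print(nm,t.sum(),'X',np.percentile(X[t],[5,95]).round(4),'Z',np.percentile(Z[t],[50,95]).round(4))
    for s in(-1,1):
        f=ok&(abs(Y*s-.05)<.014)&(X<-.01)&(X>-.09)&(Z>.069)
        if f.any(): print('fork',s,np.c_[X,Y,Z][f][np.argsort(X[f])].round(3)[::2].tolist())
E
python3 -c "
from q import *
for t in '03': q('scene',np.load(f'scene{t}.npy'),cv2.imread(f'pics/scene{t}.png'))"
```

```text
scene bar X 0.00231372495414734 0.017587620799410546 Y -0.062045116224793695 0.0616650949432908 (array([0.5792, 0.1713]), array([124.,  14.]), np.float32(75.7)) 0.09270019662370133
fork -1 [[-0.067, -0.04, 0.071], [-0.066, -0.044, 0.071], [-0.063, -0.044, 0.073], [-0.062, -0.055, 0.07], [-0.06, -0.053, 0.074], [-0.059, -0.047, 0.074], [-0.057, -0.049, 0.073], [-0.056, -0.046, 0.075], [-0.056, -0.043, 0.077], [-0.054, -0.048, 0.075], [-0.053, -0.049, 0.072], [-0.052, -0.046, 0.078], [-0.052, -0.047, 0.075], [-0.038, -0.053, 0.078], [-0.036, -0.054, 0.077], [-0.033, -0.054, 0.082], [-0.032, -0.055, 0.072], [-0.032, -0.055, 0.08], [-0.031, -0.055, 0.077], [-0.031, -0.049, 0.073], [-0.031, -0.048, 0.087], [-0.03, -0.049, 0.069], [-0.03, -0.046, 0.075], [-0.029, -0.042, 0.091], [-0.028, -0.043, 0.089], [-0.027, -0.055, 0.083], [-0.027, -0.041, 0.088], [-0.026, -0.055, 0.088], [-0.024, -0.054, 0.088], [-0.023, -0.048, 0.092]]
fork 1 [[-0.068, 0.06, 0.07], [-0.065, 0.053, 0.072], [-0.063, 0.059, 0.073], [-0.061, 0.053, 0.075], [-0.06, 0.056, 0.073], [-0.058, 0.046, 0.073], [-0.056, 0.052, 0
[... 15808 characters left out ...]
0.056, 0.073], [-0.058, 0.058, 0.073], [-0.057, 0.045, 0.072], [-0.055, 0.059, 0.074], [-0.054, 0.05, 0.074], [-0.053, 0.057, 0.073], [-0.051, 0.047, 0.074], [-0.05, 0.046, 0.071], [-0.049, 0.053, 0.074], [-0.048, 0.048, 0.075], [-0.048, 0.047, 0.072], [-0.046, 0.058, 0.073], [-0.046, 0.049, 0.075], [-0.042, 0.045, 0.07], [-0.04, 0.043, 0.069], [-0.028, 0.046, 0.07], [-0.027, 0.045, 0.083], [-0.026, 0.049, 0.07], [-0.025, 0.047, 0.075], [-0.025, 0.059, 0.071], [-0.024, 0.046, 0.069], [-0.024, 0.058, 0.076], [-0.023, 0.053, 0.08], [-0.023, 0.06, 0.09], [-0.022, 0.048, 0.091], [-0.022, 0.051, 0.089], [-0.021, 0.058, 0.089], [-0.021, 0.054, 0.084], [-0.02, 0.042, 0.093], [-0.018, 0.056, 0.089]]
```

Caddy slid about 6 mm towards +x within its plate. The tube is home: its top is at about 0.067 m and the jaw noses at 0.074 m, as they should be when shut. Going to the handle at about (0.581, 0.172).

```bash
python3 -m handwheel '[[[0.02,-0.003,0.005,0,0,0],[0.033,-0.005,0,0,0,0],[0.03,-0.004,0,0,0,0],[0.0145,-0.002,0,0,0,0],[0,0,0,0,0,0],[0,0,0,0,0,0],[0,0,0,0,0,0]]]' 0.5
```

```text
time: 11.55
tool_pos: [0.5811, 0.1724, 0.1265]
tool_rot: [-0.0, 0.793, 0.61, -0.001]
contact_force: [-0.1, 0.7, -0.3]
gripper_width: 0.503
grasp_force: 0.0
```

```bash
python3 -m handwheel '[[[0,0,-0.02,0,0,0],[0,0,-0.02,0,0,0],[0,0,-0.015,0,0,0],[0,0,-0.005,0,0,0],[0,0,0,0,0,0],[0,0,0,0,0,0]]]' 0.5
```

```text
time: 12.05
tool_pos: [0.5814, 0.1727, 0.0677]
tool_rot: [0.0, 0.792, 0.61, 0.0]
contact_force: [-0.1, 0.2, -0.4]
gripper_width: 0.499
grasp_force: 0.0
```

```bash
python3 -m handwheel '[[[0,0,-0.002,0,0,0],[0,0,0,0,0,0],[0,0,0,0,0,0],[0,0,0,0,0,0],[0,0,0,0,0,0],[0,0,0,0,0,0],[0,0,0,0,0,0]]]' 0
python3 - <<'E'
from h import *
print(state()['tool_pos'])
im,d=grab_frame('scene');cv2.imwrite('pics/s4.png',cv2.resize(im[130:270,240:400],None,fx=4.2,fy=4.2,interpolation=cv2.INTER_CUBIC))
E
```

```text
time: 12.63
tool_pos: [0.5823, 0.1726, 0.0666]
tool_rot: [0.0, 0.793, 0.61, 0.001]
contact_force: [-2.0, -0.6, 6.4]
gripper_width: 0.155
grasp_force: 60.1
[0.58229381 0.17263444 0.06664759]
```

View pics/s4.png

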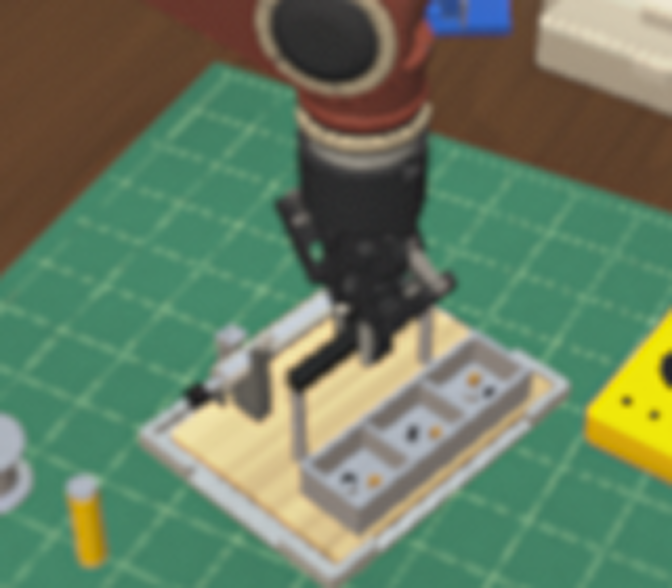

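The fingers hold the bar at its middle (crop (370,335)), and the tube is still in its clip (knob at (200,393)). Lifting gently.

```bash
python3 -m handwheel '[[[0,0,0.003,0,0,0],[0,0,0.005,0,0,0],[0,0,0.007,0,0,0],[0,0,0.009,0,0,0],[0,0,0.01,0,0,0],[0,0,0.011,0,0,0],[0,0,0.011,0,0,0],[0,0,0.011,0,0,0],[0,0,0.01,0,0,0],[0,0,0.009,0,0,0],[0,0,0.007,0,0,0],[0,0,0.005,0,0,0],[0,0,0.003,0,0,0],[0,0,0,0,0,0],[0,0,0,0,0,0],[0,0,0,0,0,0],[0,0,0,0,0,0],[0,0,0,0,0,0],[0,0,0,0,0,0],[0,0,0,0,0,0]]]' 0
python3 - <<'E'
from h import *
im,d=grab_frame('scene');cv2.imwrite('pics/s5.png',cv2.resize(im[100:270,220:420],None,fx=3.5,fy=3.5,interpolation=cv2.INTER_CUBIC))
v,u=np.mgrid[0:400,0:640];P=at_depth('scene',np.c_[u.ravel(),v.ravel()],d.ravel());a=np.radians(75);y=np.array([np.cos(a),np.sin(a)])
L=P[:,:2]-[.5805,.1712];Y=L@y;X=L@[y[1],-y[0]];Z=P[:,2]
im=im.reshape(-1,3).astype(int)
w=(abs(X)<.08)&(abs(Y)<.11)&(Z>.09)&(Z<.13)&(im[:,2]-im[:,0]>40)
A=np.c_[X,Y,np.ones(len(X))][w];s,*_=np.linalg.lstsq(A,Z[w],rcond=None);print('base plane slope',w.sum(),s)
for lo,hi in((-.04,-.02),(-.035,.035),(-.07,-.06),(.062,.07)):
    t=(Y>lo)&(Y<hi)&(X<-.04)&(X>-.075)&(Z>.14)&(Z<.18);
    if t.any(): print(lo,t.sum(),np.percentile(X[t],[5,95]).round(4),np.percentile(Z[t],[50,95]).round(4))
E
```

```text
time: 14.35
tool_pos: [0.5816, 0.1724, 0.166]
tool_rot: [-0.0, 0.793, 0.61, -0.0]
contact_force: [-0.2, 0.2, -5.4]
gripper_width: 0.149
grasp_force: 58.5
base plane slope 1473 [-0.00716711  0.00332381  0.11652803]
-0.04 20 [-0.0548 -0.0419] [0.1628 0.1678]
-0.035 121 [-0.0552 -0.0423] [0.1644 0.1685]
-0.07 34 [-0.0571 -0.0426] [0.1647 0.1689]
```

View pics/s5.png

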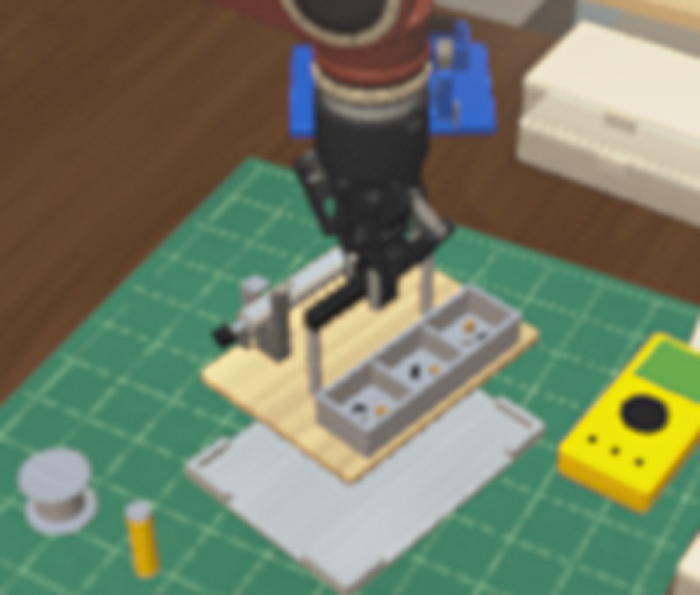

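The caddy is about 10 cm above the plate (plate corner at crop (345,580)). It is level, with slope under 0.01, and the sucker is seated (knob at (225,335)).

```bash
python3 -c "
from plant import *
print(job_done())"
```

```text
the job is handed in; nothing more can be done
None
```

The sucker is seated in the clip with the jaw shut, and the caddy is held level by its handle about 10 cm above the plate; I handed the job in at about 14.5 s of the 51 s allowed, and no verdict came back.

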